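# Set the pin block back on its base against the fence

## Task

One pin block has been left standing on its long edge in front of the bench fence, with its pins facing the robot. Without gripping or lifting it, push it over onto its base so that the pins point up, then push it along the bench until its long side sits flush against the fence, with no part of it sticking out past either end of the fence. Leave the comb, the oil bottle and the other pin block where they are.

Things in the scene. Friction and masses are not known exactly. Their poses are not given: they have to be found in the camera images.
- pin_block: Loose grey aluminium block 165 x 96 x 32 mm, thin dowel pins 19 mm out of one broad face; 0.5 to 0.7 kg, slides at 4 to 12 N. Starts upright on a long edge (96 mm high), pins to the robot, base to the fence (up to 0.4 rad askew), 180 to 220 mm before it. Origin: centre of the bare base face. Axes: x along the 165 mm, y the 96 mm, z from base to pins (pinned face at z = 32 mm). Pushed near the top it tips and falls by itself.
- fence: Fixed straight aluminium fence, 300 mm long, 20 mm high, 22 mm thick, with a 30 mm wide foot 6 mm thick behind it (screw heads to 13 mm). Origin: at bench level, middle of its front face (the flat upright face toward the robot). Axes: x level, square to that face, into the fence, away from the robot; y along the fence to the robot's left; z up.
- comb: Bystander: loose harmonica comb with metal reed plates, 128 x 12 x 34 mm, standing on a narrow edge near the left end of the fence. Origin: centre of its underside; x along its length.
- oil_bottle: Bystander: small upright oil bottle, 36 mm across and 126 mm high, near the right end of the fence. Origin: centre of its underside.
- flat_block: Bystander: a second pin block, the same as the first, lying properly on its base with its pins up, to the left of the work, beyond the vice. Origin: centre of its base; z up through the pins.

How it is judged:
By the outcome, as a careful person would: the job done as asked, in the order asked, and still so for the second after the job is handed in, with the robot touching nothing.
It also fails if it takes over 48 s, if anything falls off the work surface, if the arm or the gripper's body presses on something with over 40 N, if the wrist force passes 120 N, or if a joint passes its speed limit or range.

## Robot

A 7-joint arm with a two-finger parallel gripper is mounted at the origin on a cart in front of the work surface, level with it; the furniture and walls round the work are solid. World frame = base frame: x ahead of the robot, y to its left, z up, the work surface at z = 0. Lengths are in mm, angles in rad, forces in N, time in s.
With the tool pointing down it reaches from about 425 to 925 mm from the base axis. Payload 6.8 kg.
Tool frame: the origin (TCP) lies at the very end of the fingers, on their centre line; the grasp point (between the pads) lies 19 mm behind it; z points along the fingers, y is the line along which they close (so a half turn about z gives the same grasp; the last joint's range is limited). The gripper opens to 88 mm and grips with 3 to 60 N. Pads are 20 mm wide; open, the fingers measure 115 mm over their backs; the gripper's body (75 mm by 178 mm) begins 61 mm behind the grasp point.
Start: joints at [-1.452, 0.477, 0.022, 1.555, -0.011, 1.109, -0.083], TCP at [151.776, 657.732, 222.664] pointing down, gripper open.
Joint ranges: [-2.96, 2.96], [-0.34, 2.1], [-1.41, 1.46], [0.24, 2.44], [-1.37, 4.51], [0.17, 1.92], [-2.96, 2.96]. Speed limits (rad/s): [2.39, 2.39, 3.14, 3.14, 3.14, 3.14, 3.14].

## Interface

Orientations are given as a rotation vector (axis times angle).
In Python, from plant import status, vision, bot gives the robot as it stands.
- The arm moves only by the tool send_rows, never from a script. Its argument "plan" is a list of rows, each a list of 5 numbers: the shift along the tool's x, y, z in cm, then the turn about the tool's z in degrees, then the closure in counts, from 0 (fully open) to 255 (shut). A call has exactly 5 rows; each row is the pose to reach, as a shift and turn from the pose commanded when the call began, along the tool's axes at that moment; what a row does not reach only later rows make up. A row lasts 1/8 s, in which the tool goes at most 62.5 mm and 10.7 degrees, less where a joint would pass 70% of its speed; a pose out of reach is approached as far as the arm can. A call with a gripper value outside its range is refused whole. The fingers move at their own pace and stop on an object; "newtons" is the grip in N (left out, the last holds). Time passes only in rows, so rows that repeat a pose let the fingers close, or fill a call up. It gives the time, the measured TCP pose, the force, the opening and the grip force at its end, in the units of the state.
- status.read_state(): the state, without advancing time (a new reading comes with each control period).
- vision.get_image(name): name is "scene" or "top"; returns a dict with "image" (420x560x3 uint8, blue, green, red), "z_map" (420x560 float32, mm along the optical axis (not along the pixel's ray), 0 where there is no reading), "mtx" (3x3 intrinsics, pixels), "k1" (the pictures are not rectified: a ray, as slopes to the right and down, at radius r is drawn at 1 + k1 r^2 times it, then the intrinsics apply), "rvec" (rotation vector, rad) and "tvec" (3), from world to camera coordinates, as OpenCV has them. Camera axes: x right, y down, z forward; pixel columns grow to the right and rows downward; lengths in mm; the calibration is good to about 2 mm. A picture is of the moment at which its call begins.
- bot.finish_job(): hands the job in; it is judged then, once.
The state is a dict: "time_s": time; "qpos": joint angles; "joint_velocities": joint speeds; "joint_torque": joint torques, N m; "eef_pos": TCP position; "tool_rot": TCP orientation; "contact_force": force on the tool from outside, world axes, zero at the start; "ft_torque": the same for the moment, N m; "grip_width": finger opening in mm; "finger_force": force on a finger pad.
Only numpy, scipy, OpenCV 4.12 (cv2) and the standard library are available. Lean on these libraries where they do the work, as an engineer would, in place of code of your own. Each camera call takes 0.05 s, during which the arm holds its last target. There are 200 camera calls.

## Working session

There is one attempt and no reset: what is moved stays moved. The work goes in short steps, Python scripts to look and compute and a tool call to move; the robot and the scene stay as the last step left them, time stands still between calls to the robot, and variables do not carry over. Pictures are saved under pics/ and viewed, at most 10 in all, crops included, and the job is handed in when it is done.

Besides the shell and the picture viewer there is one more tool, called after ">>>" as name(argument=value, ...), one argument or row to a line, values as JSON. send_rows: Moves the arm, as the interface text tells. Its arguments: {"type":"object","properties":{"plan":{"type":"array"},"newtons":{"type":"number"}},"required":["plan"]}

```bash
mkdir -p pics
cat > h.py <<'E'
import numpy as np, cv2
from plant import status, vision, bot
def grab(name, fn=None):
    d=vision.get_image(name)
    if fn: cv2.imwrite('pics/'+fn,d['image'])
    np.savez('/tmp/'+name+'.npz',**{k:np.array(v) for k,v in d.items()})
    return d
def cloud(d):
    K=np.array(d['mtx'],float);k=float(d['k1']);h,w=d['z_map'].shape
    u,v=np.meshgrid(np.arange(w),np.arange(h))
    p=np.stack([u,v],-1).reshape(-1,1,2).astype(np.float64)
    n=cv2.undistortPoints(p,K,np.array([k,0,0,0.]),None,None,None).reshape(h,w,2)
    z=d['z_map'].astype(float)
    P=np.concatenate([n*z[...,None],z[...,None]],-1)
    R=cv2.Rodrigues(np.array(d['rvec'],float))[0];t=np.array(d['tvec'],float).ravel()
    W=(P-t)@R
    W[z==0]=np.nan
    return W
E
python3 - <<'E'
from h import *
s=status.read_state();print({k:np.round(v,3).tolist() for k,v in s.items()})
for n in('scene','top'):
    d=grab(n,n+'0.png');R=cv2.Rodrigues(np.array(d['rvec'],float))[0];print(n,d['k1'],np.round(-R.T@np.array(d['tvec']).ravel()),np.round(R,2).tolist(),(d['z_map']>0).mean())
E
```

```text
{'time_s': 0.0, 'qpos': [-1.452, 0.478, 0.022, 1.556, -0.011, 1.109, -0.083], 'joint_velocities': [-0.001, 0.0, -0.001, 0.002, 0.001, 0.0, 0.0], 'joint_torque': [0.001, -58.285, 1.535, -27.261, -0.054, 0.017, 0.0], 'eef_pos': [151.639, 657.133, 221.687], 'tool_rot': [-0.355, -3.121, 0.003], 'contact_force': [-1.279, 0.022, 0.313], 'ft_torque': [-0.024, 0.016, -0.028], 'finger_force': 0.0, 'grip_width': 87.588}
scene 0.05327954265076717 [ 148. -548.  606.] [[0.8, -0.59, -0.02], [-0.34, -0.42, -0.84], [0.49, 0.69, -0.54]] 0.9289370748299319
top 0.023063737714234013 [542. 119. 935.] [[0.0, -1.0, 0.01], [-0.99, -0.01, -0.12], [0.12, -0.01, -0.99]] 0.9962074829931973
```

View pics/scene0.png

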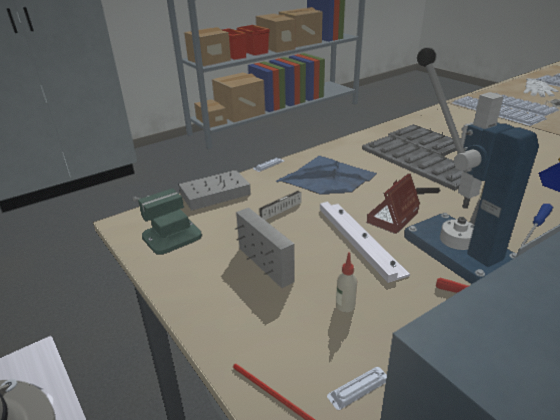

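View pics/top0.png

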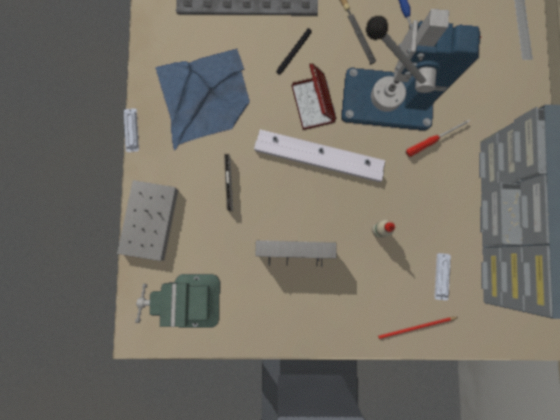

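The scene view shows the block standing at about (265,245), the fence at (363,240), the bottle at (346,285) and the comb at (280,205). In the top view the block's upper edge is at (296,249), the fence runs (257,143) to (383,168), and the comb (228,182), bottle (385,228), flat block (148,221) and vice (190,302) are all clear.

Run:
```python
from h import *
def L(n):
    d=dict(np.load('/tmp/'+n+'.npz'));return d,cloud(d)
def rect(P,tag):
    r=cv2.minAreaRect(P[:,:2].astype(np.float32));print(tag,len(P),np.round(r[0],1),np.round(r[1],1),'box',np.round(cv2.boxPoints(r)).tolist(),'z',np.round(np.percentile(P[:,2],[5,50,95]),1))
for n in('top','scene'):
    d,W=L(n)
    if n=='top': print('bench z',np.nanmedian(W[200:230,280:330,2]))
    x,y,z=W[...,0],W[...,1],W[...,2]
    if n=='top':
        reg={'block':(slice(235,275),slice(245,345),80,110),'fence':(slice(125,190),slice(245,395),15,26),'comb':(slice(145,220),slice(215,240),20,60),'bottle':(slice(210,245),slice(365,405),30,150),'flat':(slice(175,270),slice(115,180),24,40),'vice':(slice(265,335),slice(130,222),10,200)}
        for t,(a,b,lo,hi) in reg.items():
            P=W[a,b].reshape(-1,3);P=P[(P[:,2]>lo)&(P[:,2]<hi)];rect(P,t)
            bb=np.array([P.min(0),P.max(0)]);reg[t]=bb
    else:
        for t,bb in reg.items():
            P=W.reshape(-1,3);lo=bb[0]-8;hi=bb[1]+8
            P=P[np.all((P>lo)&(P<hi),1)];
            if len(P)>10: rect(P,t+'_scene')
```

```text
bench z 0.8168970514034608
block 1269 [549.9  83. ] [ 48.9 165.5] box [[525.0, 166.0], [526.0, 0.0], [575.0, 0.0], [574.0, 166.0]] z [94.4 96.6 99.2]
fence 1334 [815.1  14.6] [299.2 135.4] box [[714.0, -115.0], [846.0, -147.0], [916.0, 144.0], [785.0, 176.0]] z [17.5 20.7 23.5]
comb 323 [708.5 232.5] [127.4  12. ] box [[645.0, 234.0], [645.0, 222.0], [772.0, 231.0], [772.0, 243.0]] z [26.4 33.7 36.4]
bottle 289 [ 603.5 -107.3] [35.6 30.4] box [[582.0, -97.0], [590.0, -127.0], [625.0, -117.0], [617.0, -88.0]] z [ 37.6  73.4 109.3]
flat 3375 [621.8 409.9] [ 99.3 164.7] box [[533.0, 374.0], [695.0, 348.0], [711.0, 446.0], [548.0, 472.0]] z [29.8 32.7 35.3]
vice 3477 [446.6 331.2] [167.1 114.4] box [[389.0, 248.0], [504.0, 247.0], [504.0, 415.0], [390.0, 415.0]] z [14.  61.2 93.2]
block_scene 1271 [549.9  84. ] [167.9  50.3] box [[522.0, 1.0], [572.0, -1.0], [578.0, 167.0], [527.0, 169.0]] z [75.3 94.2 96.4]
fence_scene 1807 [819.1  11.1] [307.9 144.1] box [[712.0, -121.0], [852.0, -156.0], [926.0, 143.0], [786.0, 178.0]] z [ 8.  18.4 23.7]
comb_scene 419 [710.3 233.1] [129.7  17.2] box [[645.0, 236.0], [646.0, 219.0], [776.0, 230.0], [774.0, 247.0]] z [13.8 26.1 33.4]
bottle_scene 716 [ 599.7 -113.7] [26.7 35.2] box [[579.0, -107.0], [600.0, -136.0], [621.0, -120.0], [600.0, -92.0]] z [ 27.1  64.6 106.9]
flat_scene 1458 [621.8 410.6] [104.3 168. ] box [[531.0, 373.0], [696.0, 346.0], [713.0, 449.0], [547.0, 476.0]] z [19.2 30.7 32.9]
vice_scene 2636 [444.9 331.2] [169.7 116.4] box [[386.0, 247.0], [503.0, 246.0], [503.0, 416.0], [387.0, 416.0]] z [ 7.9 53.3 90.7]
```

Run:
```python
from h import *
d=dict(np.load('/tmp/top.npz'));W=cloud(d).reshape(-1,3)
# fence top: near line
a=np.array([.24,.97]);c=np.array([749.5,30.5])
rel=W[:,:2]-c;s=rel@a/np.linalg.norm(a);t=rel@np.array([.97,-.24])
m=(W[:,2]>15)&(W[:,2]<26)&(abs(s)<165)&(t>-15)&(t<30);P=W[m]
r=cv2.minAreaRect(P[:,:2].astype(np.float32));print('fence',r,cv2.boxPoints(r).round(1).tolist())
# front edge per bin
f=[]
for k in range(-140,141,10):
    q=P[abs(s[m]-k)<5]; tt=t[m][abs(s[m]-k)<5]
    if len(q)>3: f.append(q[np.argsort(tt)[1],:2])
f=np.array(f);print('front fit',cv2.fitLine(f.astype(np.float32),cv2.DIST_HUBER,0,.01,.01).ravel())
# block front/back edges of top face
m=(W[:,2]>93)&(W[:,2]<101)&(W[:,0]>538)&(W[:,0]<585)&(W[:,1]>-10)&(W[:,1]<180);P=W[m];r=cv2.minAreaRect(P[:,:2].astype(np.float32));print('top',cv2.boxPoints(r).round(1).tolist(),P[:,2].mean())
ds=dict(np.load('/tmp/scene.npz'));S=cloud(ds);
m=(S[...,0]>515)&(S[...,0]<537)&(S[...,1]>-5)&(S[...,1]<172)&(S[...,2]>5)&(S[...,2]<100)
n,lab,st,ce=cv2.connectedComponentsWithStats(m.astype(np.uint8))
for i in range(1,n): print(st[i,4],ce[i].round(),S[lab==i].mean(0).round(1),S[lab==i].max(0).round())
cv2.imwrite('pics/crop1.png',cv2.resize(ds['image'][200:295,225:305],None,fx=6,fy=6,interpolation=cv2.INTER_CUBIC))
```

```text
fence ((761.1639404296875, 27.762908935546875), (299.0991516113281, 22.96531867980957), 75.96514129638672) [[713.7999877929688, -114.5], [736.0, -120.0999984741211], [808.5999755859375, 170.10000610351562], [786.2999877929688, 175.60000610351562]]
front fit [2.4208777e-01 9.7025436e-01 7.6373773e+02 8.1592171e+01]
top [[539.9000244140625, 0.8999999761581421], [571.9000244140625, 0.20000000298023224], [575.4000244140625, 165.1999969482422], [543.5, 165.89999389648438]] 96.74643876567835
10 [238. 228.] [531.1 138.3  75.5] [537. 140.  77.]
8 [239. 239.] [530.4 137.9  48.1] [536. 139.  50.]
13 [268. 253.] [530.   28.9  76.2] [537.  31.  78.]
9 [250. 258.] [530.   99.2  21. ] [536. 101.  22.]
3 [270. 263.] [535.4  31.7  47.4] [537.  33.  48.]
13 [267. 273.] [529.5  34.2  24.6] [536.  36.  27.]
```

View pics/crop1.png

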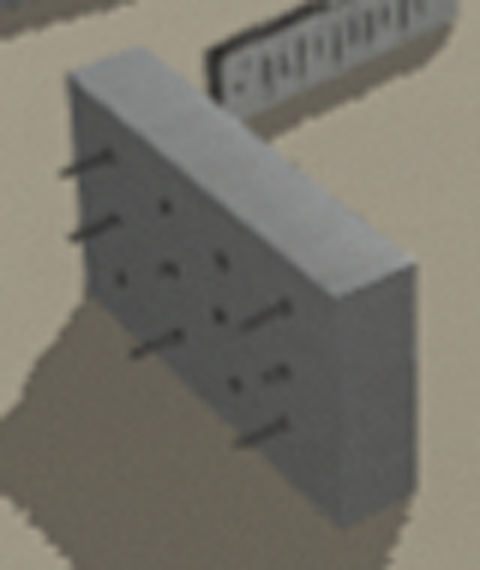

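>>> send_rows(
  plan=[
    [-3,-5,0,0,0],
    [-6,-11,0,0,0],
    [-9,-17,0,0,0],
    [-12,-23,0,0,0],
    [-15,-28,0,0,0],
  ],
)

```text
time_s: 0.72
eef_pos: [232.3, 358.0, 222.4]
tool_rot: [-0.355, -3.121, 0.0]
contact_force: [1.3, 0.4, 1.2]
grip_width: 87.8
finger_force: 0.0
```

The crop shows pin columns near y = 138, 103, 67 and 30 and a top row near z = 76. I can push above that row with the fingers between columns.

>>> send_rows(
  plan=[
    [-5.5,-2,0,0,40],
    [-11,-3.5,0,-4,87],
    [-16,-6,0,-8,87],
    [-20,-10,0,-11.7,87],
    [-24,-14,0,-11.7,87],
  ],
  newtons=20,
)

```text
time_s: 1.35
eef_pos: [435.2, 168.2, 222.5]
tool_rot: [-0.034, -3.141, 0.0]
contact_force: [0.0, 0.0, -0.3]
grip_width: 57.7
finger_force: 0.0
```

>>> send_rows(
  plan=[
    [-2,-4,2,0,87],
    [-4,-8.3,4.5,0,87],
    [-6,-8.3,8,0,87],
    [-6,-8.3,11,0,87],
    [-6,-8.3,13.4,0,87],
  ],
)

```text
time_s: 1.98
eef_pos: [492.2, 85.1, 87.1]
tool_rot: [-0.036, -3.14, 0.001]
contact_force: [0.2, 1.1, -0.5]
grip_width: 57.9
finger_force: 0.0
```

>>> send_rows(
  plan=[
    [-2,0,0,0,87],
    [-3.2,0,0,0,87],
    [-4,0,0,0,87],
    [-4.7,0,0,0,87],
    [-5.4,0,0,0,87],
  ],
)

```text
time_s: 2.6
eef_pos: [546.9, 84.4, 88.9]
tool_rot: [0.035, 3.141, 0.0]
contact_force: [0.6, 0.1, 0.3]
grip_width: 57.5
finger_force: 0.3
```

```bash
python3 -c "
from h import *
d=grab('scene','s1.png');cv2.imwrite('pics/s1c.png',cv2.resize(d['image'][130:330,150:430],None,fx=2.5,fy=2.5))"
```

```text
(no output)
```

View pics/s1c.png

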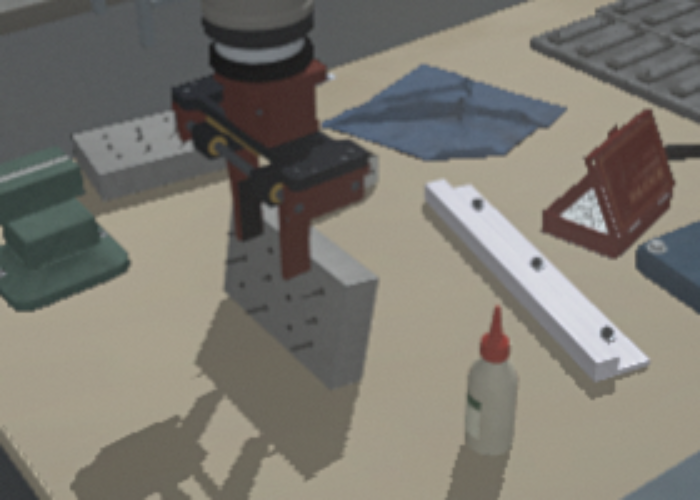

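The crop shows the fingers on the face at about (265,230), clear of the pins, and the block leaning toward the fence without having slid. I'll keep pushing gently.

>>> send_rows(
  plan=[
    [-0.5,0,-0.1,0,87],
    [-1,0,-0.2,0,87],
    [-1.5,0,-0.4,0,87],
    [-1.9,0,-0.6,0,87],
    [-2.2,0,-0.8,0,87],
  ],
)

```text
time_s: 3.28
eef_pos: [568.9, 83.8, 96.8]
tool_rot: [0.036, 3.141, -0.0]
contact_force: [-0.2, 0.3, 0.3]
grip_width: 57.9
finger_force: 0.0
```

```bash
python3 -c "
from h import *
d=grab('scene','s2.png');cv2.imwrite('pics/s2c.png',cv2.resize(d['image'][130:330,150:430],None,fx=2.5,fy=2.5))"
```

```text
(no output)
```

View pics/s2c.png

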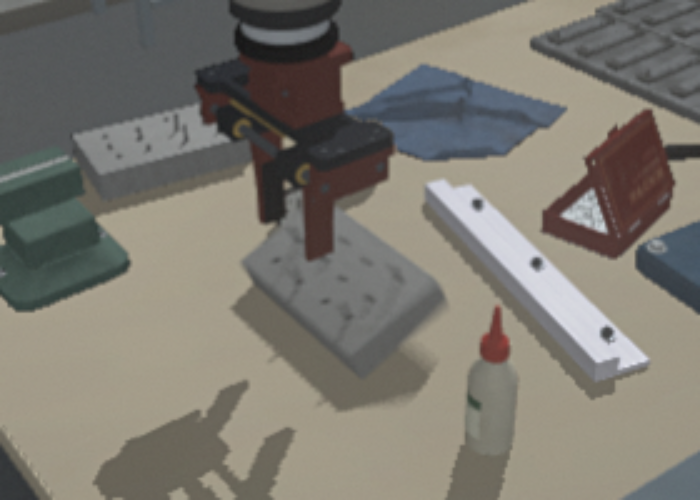

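It is falling toward the fence, pins up. I'll back away upward while it lands.

>>> send_rows(
  plan=[
    [0.5,0,-2,0,87],
    [2,0,-3,0,40],
    [4,0,-3,3,0],
    [6,0,-3,8,0],
    [8,0,-3,13,0],
  ],
)

```text
time_s: 3.95
eef_pos: [487.0, 85.7, 127.4]
tool_rot: [0.395, 3.117, 0.002]
contact_force: [-0.7, -0.1, 0.5]
grip_width: 87.6
finger_force: 0.0
```

```bash
cat > m.py <<'E'
from h import *
import sys
d=grab('top',sys.argv[1]);W=cloud(d).reshape(-1,3)
m=(W[:,2]>25)&(W[:,2]<40)&(W[:,0]>530)&(W[:,0]<790)&(W[:,1]>-70)&(W[:,1]<215)
P=W[m];r=cv2.minAreaRect(P[:,:2].astype(np.float32));b=cv2.boxPoints(r);print(r[1],b.round(1).tolist(),'z',np.median(P[:,2]))
c0=np.array([749.6,30.3]);n=np.array([.9702,-.242]);a=np.array([.242,.9702])
c0=c0+0; print('fence frame',np.round(np.c_[(b-c0)@n,(b-c0)@a],1).tolist())
s=status.read_state();print(np.round(s['eef_pos'],1),np.round(s['tool_rot'],3),s['time_s'],np.round(s['contact_force'],1),s['grip_width'])
E
python3 m.py t2.png
```

```text
(205.35476684570312, 203.60348510742188) [[542.0999755859375, -20.299999237060547], [741.2000122070312, -62.5], [783.7999877929688, 138.39999389648438], [584.5999755859375, 180.60000610351562]] z 32.75085499612123
fence frame [[-189.1, -99.3], [14.3, -92.0], [7.0, 113.2], [-196.4, 105.9]]
[484.2  85.6 126.9] [-4.000e-01 -3.113e+00 -1.000e-03] 4.0 [-4.1 -0.3 -0.2] 87.98296987454088
```

View pics/t2.png

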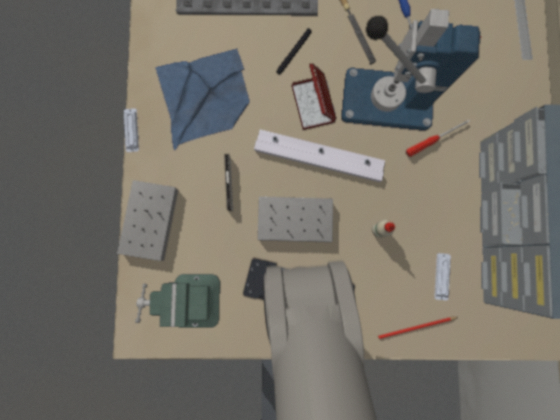

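The top view shows the block lying flat with pins up at (296,220). The fence, comb and bottle haven't moved.

```bash
sed -i "s/^P=W\[m\];/m\&=((W[:,:2]-[749.6,30.3])@[.9702,-.242]<-4);M=m.reshape(420,560).astype(np.uint8);n_,l_,s_,_=cv2.connectedComponentsWithStats(M);m=(l_==1+s_[1:,4].argmax()).ravel();P=W[m];/" m.py; python3 m.py t3.png
```

```text
(165.36883544921875, 96.26180267333984) [[576.0, -0.20000000298023224], [672.2000122070312, -2.299999952316284], [675.7999877929688, 163.10000610351562], [579.5999755859375, 165.1999969482422]] z 32.780189621538895
fence frame [[-161.1, -71.6], [-67.2, -50.3], [-103.7, 111.0], [-197.6, 89.7]]
[485.9  85.8 127.1] [-3.910e-01 -3.115e+00 -1.000e-03] 4.05 [-0.7  0.7 -0.1] 87.70851843150965
```

>>> send_rows(
  plan=[
    [0,1,2.5,-0.3,0],
    [0,2,5,-0.3,0],
    [0,3,8,-0.3,0],
    [0,3,10,-0.3,0],
    [0,3,11.5,-0.3,0],
  ],
)

```text
time_s: 4.68
eef_pos: [496.3, 114.9, 11.2]
tool_rot: [0.38, 3.118, 0.0]
contact_force: [0.1, -0.5, -0.0]
grip_width: 88.1
finger_force: 0.0
```

>>> send_rows(
  plan=[
    [-2,0,0,0,0],
    [-4,0,0,0,0],
    [-5.5,0,0,0,0],
    [-6.3,0,0,0,0],
    [-7,0,0,0,0],
  ],
)

```text
time_s: 5.3
eef_pos: [562.1, 99.0, 11.4]
tool_rot: [-0.379, -3.114, -0.001]
contact_force: [-4.0, 3.4, 3.3]
grip_width: 87.6
finger_force: 2.5
```

>>> send_rows(
  plan=[
    [-0.8,0,0,0,0],
    [-1.6,0,0,0,0],
    [-2.4,0,0,0,0],
    [-3.2,0,0,0,0],
    [-4,0,0,0,0],
  ],
)

```text
time_s: 5.92
eef_pos: [602.0, 87.6, 11.4]
tool_rot: [-0.384, -3.115, 0.001]
contact_force: [-5.0, 1.0, 3.1]
grip_width: 87.9
finger_force: 3.1
```

```bash
python3 m.py t4.png
```

```text
(86.8230972290039, 15.229166030883789) [[687.4000244140625, 49.400001525878906], [702.2000122070312, 45.70000076293945], [723.0, 130.0], [708.2000122070312, 133.6999969482422]] z 32.80446068486076
fence frame [[-65.0, 3.5], [-49.8, 3.5], [-49.9, 90.3], [-65.1, 90.3]]
[603.5  87.1  11.6] [-3.850e-01 -3.118e+00  1.000e-03] 5.975 [ 0.1  0.2 -0.7] 87.6510727321323
```

>>> send_rows(
  plan=[
    [-0.9,0,0,0,0],
    [-1.8,0,0,0,0],
    [-2.7,0,0,0,0],
    [-3.6,0,0,0,0],
    [-4.3,0,0,0,0],
  ],
)

```text
time_s: 6.6
eef_pos: [645.1, 77.3, 11.5]
tool_rot: [0.383, 3.118, -0.0]
contact_force: [-2.7, 1.6, 0.1]
grip_width: 87.8
finger_force: 1.8
```

>>> send_rows(
  plan=[
    [-0.2,0,0,0,0],
    [-0.4,0,0,0,0],
    [-0.6,0,0,0,0],
    [-0.7,0,0,0,0],
    [-0.8,0,0,0,0],
  ],
)

```text
time_s: 7.22
eef_pos: [651.6, 76.0, 11.6]
tool_rot: [-0.382, -3.117, -0.0]
contact_force: [-6.3, 0.9, 3.2]
grip_width: 87.9
finger_force: 3.6
```

```bash
python3 m.py t5.png
```

```text
(6.005746364593506, 29.62584114074707) [[698.0999755859375, -33.599998474121094], [727.0999755859375, -39.20000076293945], [728.2999877929688, -33.29999923706055], [699.2000122070312, -27.700000762939453]] z 32.57567148546849
fence frame [[-34.5, -74.4], [-5.0, -72.9], [-5.3, -66.9], [-34.9, -68.4]]
[651.6  76.1  11.6] [-0.382 -3.117 -0.   ] 7.275 [-5.5  1.1  2. ] 88.07638511272793
```

>>> send_rows(
  plan=[
    [-0.05,0,0,0,0],
    [-0.1,0,0,0,0],
    [-0.15,0,0,0,0],
    [-0.2,0,0,0,0],
    [-0.2,0,0,0,0],
  ],
)

```text
time_s: 7.9
eef_pos: [651.6, 76.0, 11.6]
tool_rot: [-0.382, -3.113, -0.001]
contact_force: [-11.2, 2.0, 7.7]
grip_width: 87.8
finger_force: 5.8
```

>>> send_rows(
  plan=[
    [-0.1,0,0,0,0],
    [-0.2,0,0,0,0],
    [-0.3,0,0,0,0],
    [-0.4,0,0,0,0],
    [-0.4,0,0,0,0],
  ],
)

```text
time_s: 8.52
eef_pos: [651.6, 76.0, 11.6]
tool_rot: [-0.38, -3.105, -0.001]
contact_force: [-23.2, 4.2, 19.1]
grip_width: 87.4
finger_force: 11.9
```

Contact is solid: 24 N with no further motion. I'll back off straight and check.

>>> send_rows(
  plan=[
    [0.4,0,0,0,0],
    [0.8,0,0,0,0],
    [2,0,0,0,0],
    [5,0,0,0,0],
    [9,0,0,0,0],
  ],
)

```text
time_s: 9.15
eef_pos: [571.3, 96.1, 12.1]
tool_rot: [0.383, 3.115, 0.001]
contact_force: [-0.5, 0.4, 0.3]
grip_width: 87.9
finger_force: 0.0
```

>>> send_rows(
  plan=[
    [3,0,-2,0,0],
    [6,0,-5,0,0],
    [7,0,-9,0,0],
    [7,0,-13,0,0],
    [7,0,-16,0,0],
  ],
)

```text
time_s: 9.78
eef_pos: [503.6, 113.3, 173.8]
tool_rot: [0.382, 3.115, 0.003]
contact_force: [1.1, 0.4, -0.1]
grip_width: 88.3
finger_force: 0.0
```

```bash
python3 m.py t6.png
python3 - <<'E'
from h import *
s=grab('scene','s6.png')
a=cv2.imread('pics/t6.png')[110:290,200:420];b=s['image'][150:330,200:420]
cv2.imwrite('pics/f.png',cv2.resize(np.hstack([a,b]),None,fx=1.8,fy=1.8,interpolation=cv2.INTER_CUBIC))
W0=np.load('/tmp/top.npz');d0=dict(W0)
# gap profile across block/fence along normal
W=cloud(d0).reshape(-1,3);r=W[:,:2]-[749.6,30.3];fx=r@[.9702,-.242];fy=r@[.242,.9702]
for k in (-50,-20,20,60,90):
    m=(abs(fy-k)<6)&(abs(fx)<15);o=np.argsort(fx[m]);print(k,[(round(p),round(q)) for p,q in zip(fx[m][o],W[m][o,2])][::6])
E
```

```text
(165.29513549804688, 91.15499114990234) [[639.2999877929688, -18.5], [727.7000122070312, -40.599998474121094], [767.7999877929688, 119.80000305175781], [679.4000244140625, 141.89999389648438]] z 32.807318357070784
fence frame [[-95.2, -74.0], [-4.1, -74.0], [-4.0, 91.2], [-95.1, 91.3]]
[505.6 113.5 177. ] [0.383 3.111 0.007] 9.825 [1.6 0.9 3.1] 87.84902347797049
-50 [(-15, 31), (-11, 36), (-9, 33), (-7, 32), (-4, 33), (-1, 35), (1, 32), (7, 22), (9, 21), (12, 21), (15, 21)]
-20 [(-14, 32), (-12, 31), (-9, 32), (-7, 33), (-4, 32), (-1, 36), (0, 33), (7, 21), (10, 19), (12, 21), (15, 22)]
20 [(-15, 31), (-13, 34), (-9, 29), (-7, 33), (-4, 34), (-3, 38), (1, 31), (6, 23), (9, 22), (11, 21), (14, 24)]
60 [(-15, 32), (-13, 33), (-9, 32), (-7, 33), (-4, 32), (-2, 37), (0, 33), (6, 20), (9, 20), (12, 22), (15, 22)]
90 [(-15, 32), (-11, 1), (-8, 34), (-5, 32), (-2, 2), (1, -1), (4, 22), (7, 20), (10, 20), (13, 19), (15, 22)]
```

View pics/f.png

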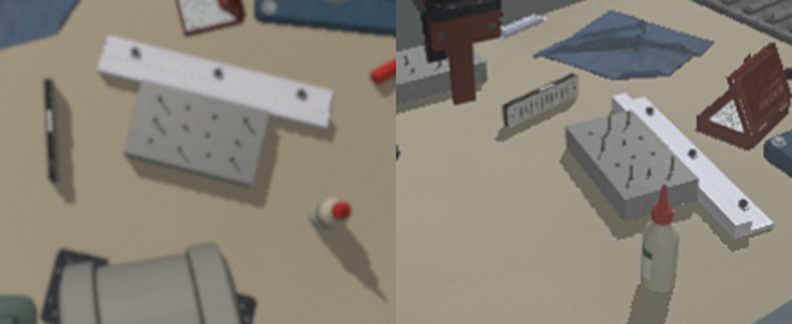

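The final views show the block flat with its pins up and flush along the fence front, from (140,80) to (265,110) in the left half. Along the fence it spans −74 to 91 mm, within ±150, and the bystanders are where they were.

```bash
python3 -c "
from plant import bot
print(bot.finish_job())"
```

```text
the job is handed in; nothing more can be done
None
```

The pin block was tipped onto its base with its pins up and pushed flush against the fence, well inside both ends; the comb, bottle and other block were not disturbed, and the job was handed in at about 10 s.

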